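# Index the inspection turntable by one notch

## Task

Press the spring-loaded index plunger of the turntable down with a fingertip and, pushing on the finger guard around it, turn the table anticlockwise (seen from above) to the very next notch and no farther; let the plunger spring fully back up there so that the table is locked, and take the fingers away. Nothing is to be picked up: do not touch the bowl riding on the table, and leave the jar, the brush and the cork block where they are.

Things in the scene. Friction and masses are not known exactly. Their poses are not given: they have to be found in the camera images.
- turntable (a joint): angle of the table about its vertical axis, rad, growing anticlockwise seen from above; about 0 (play 0.013) = locked in its first notch. The fixed steel index ring below has 12 rim notches, one every 30 degrees, so the next notch is at 0.524. The table turns stiffly (2 to 3 N at the plunger) and stays where it is left.
- plunger (a joint): how far the plunger is pressed, m: 0 up, 0.012 fully down. Spring: 5 N at the top, 10 N at the bottom. Up in a notch, its key locks the table; pressed beyond 0.006 (best 0.009 or more) the table can turn. Let go between notches it stays at 0.006, rubbing under the ring; the table can still be pushed on and the plunger snaps up and locks in the next notch.
- plunger_top (a point): centre of the top of the plunger's round black head, 36 mm across, 8 mm thick. The top is 84 mm above the bench when up, 72 mm when fully pressed. It sits on the table's index arm, 165 mm from the table's axis, midway between the two cheeks of the finger guard, and turns with the table (z up).
- guard (a point): centre of the top edge of the anticlockwise cheek of the finger guard, the one to push on. Two upright aluminium cheeks flank the plunger head, 48 mm clear between them; each 6 mm thick, 40 mm long radially (145 to 185 mm from the axis), top edge 106 mm above the bench, 22 mm over the raised head. Open inward and outward. Turns with the table (y anticlockwise).
- table_centre (a point): point on the table's axis at the top of its rubber mat, 64 mm above the bench; x axis points from the axis to the plunger, z up; it turns with the table. Table disc 230 mm in diameter, index ring under it 310 mm in diameter, its top 46 mm above the bench.
- bowl_mid (a point): terracotta bowl standing loose on the table within 10 mm of its axis, rim 120 mm in diameter, 48 mm tall (rim 112 mm above the bench); the point is on its axis, half-way up. Not to be touched.
- jar: closed glass jar with white lid, 52 mm in diameter, 75 mm tall, standing on the bench; origin at the centre of its underside. A bystander.
- brush: flat brush with wooden handle, 200 mm long, 42 mm wide, 20 mm thick, lying on the bench along its own x axis; origin about its middle, at bench height. A bystander.
- sanding_block: cork sanding block 75 x 42 x 28 mm on the bench; origin at the centre of its underside. A bystander.
Mind the look-alikes: they are no part of the job. What is shaped like the part that bears bowl_mid but black or pink is not meant.

How it is judged:
On the way, in this order (a step that is already met when the one before it is completed fails the run):
1. the plunger is pressed down far enough to free the table, which has not turned yet (value of joint plunger above 0.0065 m and value of joint turntable below 0.2 rad), for 0.1 s.
2. the table is turned more than half-way to the next notch (value of joint turntable above 0.28 rad), for 0.1 s.
At the end, for the whole second after the job is handed in: the table stands within 0.03 rad of the next notch (0.524 rad), at rest, the plunger is up to within 2 mm, and the bowl stands upright on the table, its axis within 35 mm of the table's (value of joint turntable between 0.494 and 0.554 rad and value of joint plunger below 0.002 m and velocity of joint turntable between -0.02 and 0.02 rad/s and angle between bowl_mid's own z axis and vertical below 0.1 rad and horizontal distance between bowl_mid and table_centre below 0.035 m); the robot touches nothing.
It fails at once if the table is turned past the next notch (value of joint turntable above 0.65 rad).
It fails at once if the table is turned clockwise (value of joint turntable below -0.12 rad).
It fails at once if the bowl is touched (contact force between any of the arm, the fingers and bowl above 0.5 N).
It fails at once if the bowl is lifted or tipped (height (world z) of bowl_mid above 0.105 m or height (world z) of bowl_mid below 0.07 m or angle between bowl_mid's own z axis and vertical above 0.35 rad).
It fails at once if a bystander is moved by more than 25 mm or lifted (distance of any of jar, brush, sanding_block from where it was at the start of the episode above 0.025 m).
It also fails if it takes over 45 s, if anything falls off the work surface, if the arm or the gripper's body presses on something with over 40 N, if the wrist force passes 120 N, or if a joint passes its speed limit or range.

## Robot

A 7-joint arm with a two-finger parallel gripper is mounted at the origin on the work surface. World frame = base frame: x ahead of the robot, y to its left, z up, the work surface at z = 0. Lengths are in m, angles in rad, forces in N, time in s.
With the tool pointing down it reaches from about 0.4 to 0.85 m from the base axis. Payload 10.4 kg.
Tool frame: the origin (TCP) lies at the very end of the fingers, on their centre line; the grasp point (between the pads) lies 19 mm behind it (manip.grip_point_offset is the distance from the TCP to the grasp point, in m); z points along the fingers, y is the line along which they close (so a half turn about z gives the same grasp; the last joint's range is limited). The gripper opens to 85 mm and grips with 20 to 120 N. Pads are 22 mm wide; open, the fingers measure 114 mm over their backs; the gripper's body (76 mm by 85 mm) begins 54 mm behind the grasp point. The pads swing forward as they close: fully open they stand 13 mm farther back than shut.
Start: joints at [1.131, 0.332, -0.065, 1.46, 0.022, 1.35, -0.088], TCP at [0.253, -0.572, 0.231] pointing down, gripper open.
Joint ranges: [-2.6, 2.6], [-0.5, 2.12], [-1.47, 1.34], [0.16, 2.42], [-1.27, 4.41], [0.06, 2.06], [-2.6, 2.6]. Speed limits (rad/s): [2.22, 2.22, 2.79, 2.79, 3.14, 3.14, 3.14].

## Interface

Orientations are given as a unit quaternion [x, y, z, w].
In Python, from workcell import manip gives the robot as it stands. The module is installed in compiled form; this text tells all that it offers.
- The arm moves only by the shell command python3 -m inch 'ROWS' [OPENING] [FORCE]. ROWS is JSON, a list of rows, each a list of 2 entries, a list of its own where there are three numbers: the shift along the tool's x, y, z each as a share of 0.08 m, from -1 to 1, then the turn, a rotation vector about the tool's x, y, z each as a share of 45 degrees, from -1 to 1. A call has exactly 10 rows; each row is the pose to reach, as a shift and turn from the pose commanded when the call began, along the tool's axes at that moment; what a row does not reach only later rows make up. A row lasts 1/10 s, in which the tool goes at most 50 mm and 8.59 degrees, less where a joint would pass 70% of its speed; a pose out of reach is approached as far as the arm can. A call with a number of a shift or a turn outside -1 to 1 is refused whole. A call with a gripper value outside its range is refused whole. OPENING is the opening, from 0 (shut) to 1 (fully open), set as the call begins (- or left out, the last holds). The fingers move at their own pace and stop on an object; FORCE is the grip in N (left out, the last holds). Time passes only in rows, so rows that repeat a pose let the fingers close, or fill a call up. It gives the time, the measured TCP pose, the force, the opening and the grip force at its end, in the units of the state.
- manip.get_obs(): the state, without advancing time (a new reading comes with each control period).
- manip.camera(name): name is "scene" or "side" or "wrist"; returns the picture (480x640x3 uint8, red, green, blue); there is no depth.
- manip.camera_params(name): a dict with "fov_y" (degrees; the focal length in pixels is half the picture's height over the tangent of half this angle, whatever the lens; pixels are square), "cx", "cy" (the principal point, pixels), "k1" (the pictures are not rectified: a ray, as slopes to the right and down, at radius r is drawn at 1 + k1 r^2 times it, then the intrinsics apply), "camera_from_world" (4x4, takes a point from world to camera coordinates); the wrist camera has in their place "T_tool_cam" (4x4, takes a point from camera to tool coordinates, whose origin is the TCP and whose axes are the flange's). Camera axes: x right, y up, looking along -z (the intrinsics and any distortion apply to the point x, -y, -z); pixel columns grow to the right and rows downward; lengths in m; the calibration is good to about 2 mm. A picture is of the moment at which its call begins: read the wrist's pose just before it. camera_params takes no time and is no camera call.
- manip.hand_in(): hands the job in; it is judged then, once.
The state is a dict: "clock": time; "joint_pos": joint angles; "joint_velocities": joint speeds; "tau": joint torques, N m; "position": TCP position; "ee_rot": TCP orientation; "ft_force": force on the tool from outside, world axes, zero at the start; "torque": the same for the moment, N m; "grip_width": opening from 0.0 (shut) to 1.0 (fully open); "grasp_force": force on a finger pad.
Only numpy, scipy, OpenCV 4.12 (cv2) and the standard library are available. Lean on these libraries where they do the work, as an engineer would, in place of code of your own. Each camera call takes 0.05 s, during which the arm holds its last target. There are 200 camera calls.

## Working session

There is one attempt and no reset: what is moved stays moved. The work goes in short steps, Python scripts to look and compute and a shell command to move; the robot and the scene stay as the last step left them, time stands still between calls to the robot, and variables do not carry over. Pictures are saved under pics/ and viewed, at most 10 in all, crops included, and the job is handed in when it is done.

```bash
mkdir -p pics
python3 - <<'E'
from workcell import manip
import cv2
o=manip.get_obs();print(o['clock'],o['position'],o['ee_rot'],o['grip_width'])
for n in("scene","side"):
    cv2.imwrite(f"pics/{n}0.png",manip.camera(n)[:,:,::-1]);p=manip.camera_params(n);print(n,p)
print(manip.camera_params("wrist"))
E
```

```text
0.0 [ 0.25284751 -0.57116616  0.23054345] [ 9.78362260e-01  2.06898073e-01 -1.73293621e-04 -6.67264436e-04] 1.0017077503512415
scene {'fov_y': 42.71637396123225, 'cx': 323.827932821842, 'cy': 239.61480130964074, 'k1': -0.08577215742104305, 'camera_from_world': array([[-0.67381813,  0.73889472,  0.00192992,  0.26371719],
       [-0.57931165, -0.52990768,  0.61935116,  0.26291671],
       [ 0.45865798,  0.41621202,  0.78511172, -1.54044898],
       [ 0.        ,  0.        ,  0.        ,  1.        ]])}
side {'fov_y': 54.17449306126014, 'cx': 329.46984356793, 'cy': 243.01812689122616, 'k1': -0.007384363614134923, 'camera_from_world': array([[-0.73049941, -0.68264595,  0.01910812,  0.37203281],
       [ 0.37562963, -0.37827915,  0.84605394, -0.25442368],
       [-0.57032709,  0.62521948,  0.53275474, -0.69978897],
       [ 0.        ,  0.        ,  0.        ,  1.        ]])}
{'fov_y': 61.12074815851172, 'cx': 320.19975423400507, 'cy': 239.31670728136103, 'k1': -0.01401201672245269, 'T_tool_cam': array([[ 1.35719568e-03,  9.45838207e-01,  3.24635557e-01,
         8.42362546e-02],
       [ 9.99999044e-01, -1.36912116e-03, -1.91683516e-04,
        -4.63864421e-04],
       [ 2.63163817e-04,  3.24635507e-01, -9.45839161e-01,
        -1.42315764e-01],
       [ 0.00000000e+00,  0.00000000e+00,  0.00000000e+00,
         1.00000000e+00]])}
```

View pics/scene0.png

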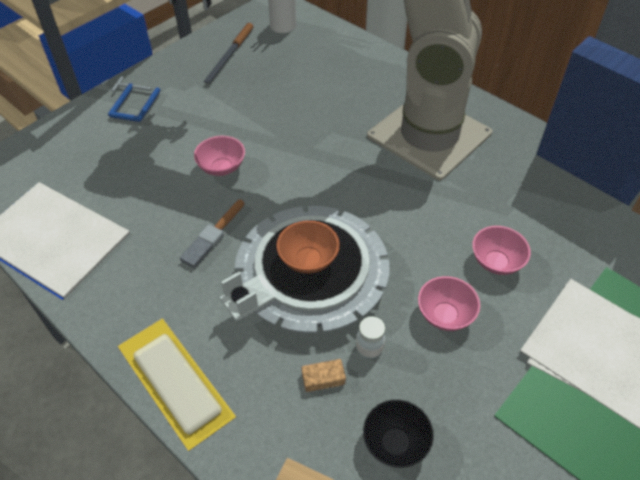

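View pics/side0.png

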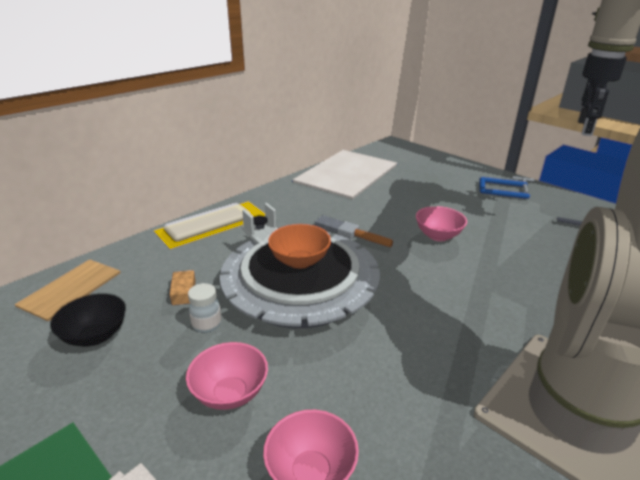

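The scene view shows the turntable with the terracotta bowl at (308,248), mat centre near (308,264), black plunger head near (240,294) between the cheeks. In the side view the head is near (260,221).

```bash
cat > h.py <<'E'
import numpy as np,cv2
from workcell import manip
from scipy.spatial.transform import Rotation as R
def par(n,o=None):
    p=manip.camera_params(n);f=240/np.tan(np.radians(p['fov_y']/2))
    K=np.array([[f,0,p['cx']],[0,f,p['cy']],[0,0,1]])
    if n=='wrist':
        T=np.eye(4);T[:3,:3]=R.from_quat(o['ee_rot']).as_matrix();T[:3,3]=o['position'];T=np.linalg.inv(T@p['T_tool_cam'])
    else: T=p['camera_from_world']
    return K,np.array([p['k1'],0,0,0.]),np.diag([1,-1,-1,1.])@T
def plane(n,uv,z,o=None):
    K,d,T=par(n,o);s=cv2.undistortPoints(np.array([[uv]],float),K,d,None,None,(3,50,1e-12))[0,0] if 0 else cv2.undistortPoints(np.array([[uv]],float),K,d)[0,0]
    r=T[:3,:3].T@np.array([s[0],s[1],1]);c=-T[:3,:3].T@T[:3,3]
    return c+r*(z-c[2])/r[2]
def proj(n,P,o=None):
    K,d,T=par(n,o);return cv2.projectPoints(np.array(P,float).reshape(-1,3),cv2.Rodrigues(T[:3,:3])[0],T[:3,3],K,d)[0][:,0]
E
python3 - <<'E'
from h import *
print(plane('scene',(240,293),.084),plane('side',(260,221),.084))
for n,b in(("scene",(200,200,400,340)),("side",(200,190,390,330))):
    im=cv2.imread(f"pics/{n}0.png")[b[1]:b[3],b[0]:b[2]]
    cv2.imwrite(f"pics/{n}c.png",cv2.resize(im,None,fx=4,fy=4,interpolation=cv2.INTER_CUBIC))
E
```

```text
[0.67445778 0.04557077 0.084     ] [0.66587077 0.05216678 0.084     ]
```

View pics/scenec.png

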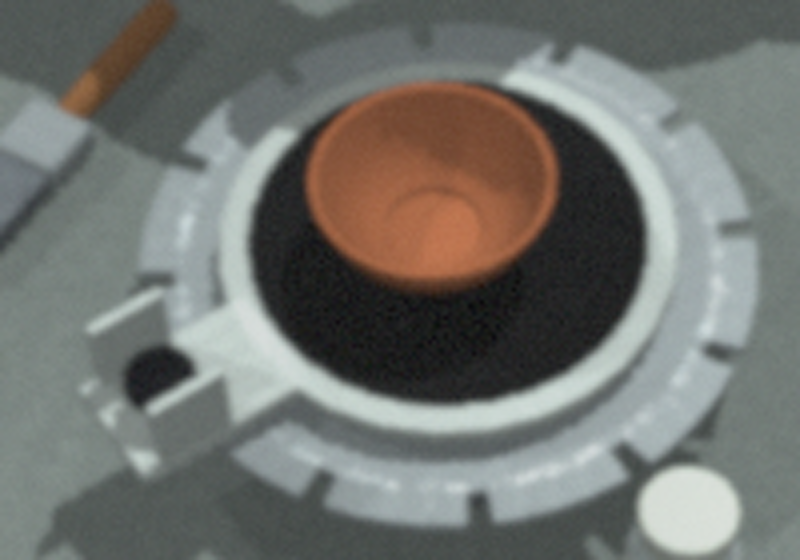

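View pics/sidec.png

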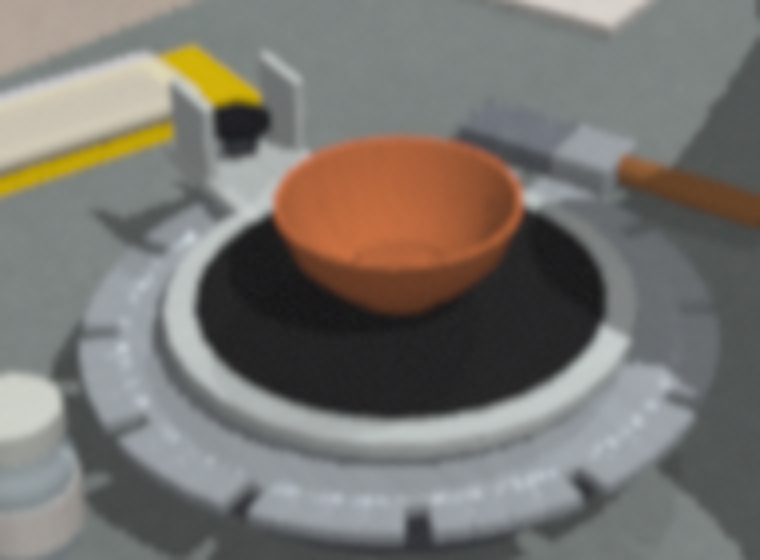

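The crops show both cheeks: in the scene crop their top edges run (88,330)-(163,290) and (150,410)-(223,372). In the side crop they run (172,85)-(213,118) and (263,52)-(300,85). I'll fit the table pose to these edges and the ring's extremes.

```bash
cat >> h.py <<'E'
def tab(c,th,r,t,z): # r radial, t tangential(ccw)
    return [c[0]+r*np.cos(th)-t*np.sin(th),c[1]+r*np.sin(th)+t*np.cos(th),z]
E
python3 - <<'E'
from h import *
from scipy.optimize import least_squares
S=lambda x,y:(200+x/4,200+y/4)
D=lambda x,y:(200+x/4,190+y/4)
# which cheek: scene near cheek (larger y) = ccw
ob=[('scene',.185,-.027,S(88,330)),('scene',.145,-.027,S(163,290)),('scene',.185,.027,S(150,410)),('scene',.145,.027,S(223,372)),
('side',.185,.027,D(174,85)),('side',.145,.027,D(211,116)),('side',.185,-.027,D(264,53)),('side',.145,-.027,D(299,85))]
a=np.linspace(0,6.283,721)
def res(p,parts=False):
    o=[]
    for n,r,t,uv in ob:o+=list(proj(n,tab(p[:2],p[2],r,t,.106))[0]-uv)
    rim=np.c_[p[0]+.155*np.cos(a),p[1]+.155*np.sin(a),0*a+.046]
    e=proj('scene',rim);o+=[e[:,0].min()-234.5,e[:,0].max()-389.5,e[:,1].min()-205.5]
    e=proj('side',rim);o+=[e[:,0].min()-219.5,e[:,0].max()-380]
    return o
s=least_squares(res,[.55,.15,-.5],loss='soft_l1');p=s.x
print(p,np.round(res(p),1))
for n,r,t,z in(('plunger',.165,0,.084),('guard',.165,.027,.106)):print(n,tab(p[:2],p[2],r,t,z))
o=manip.get_obs();M=R.from_quat(o['ee_rot']).as_matrix();print(M)
print('bowl centre',plane('scene',S(433,182),.112),plane('side',D(398,200),.112))
print('jar',plane('scene',S(690,508),.075))
E
```

```text
[ 0.51300741  0.07977559 -0.20171828] [ 0.3 -0.2 -0.  -0.6 -0.1 -0.2  0.3 -1.5 -0.5 -2.  -1.1 -2.1 -0.7 -0.4
 -0.3 -1.2  0.8 -0.   0.2  0.3  0.1]
plunger [np.float64(0.6746618258057484), np.float64(0.046717332343092784), 0.084]
guard [np.float64(0.6800713586510508), np.float64(0.0731698738919798), 0.106]
[[ 9.14374408e-01  4.04869263e-01 -5.67825569e-04]
 [ 4.04869656e-01 -9.14373728e-01  1.11688307e-03]
 [-6.70131548e-05 -1.25114464e-03 -9.99999215e-01]]
bowl centre [0.52175015 0.07803475 0.112     ] [0.51781755 0.07701988 0.112     ]
jar [0.55893571 0.27221998 0.075     ]
```

The fit is consistent to about 1 px: plunger at (0.675, 0.047) and table yaw −0.202. Next I move over it with the fingers shut.

```bash
for i in 1 2 3 4 5 6 7; do python3 -m inch '[[[0.1,-0.062,0],[0,0,0]],[[0.2,-0.124,0],[0,0,0]],[[0.3,-0.186,0],[0,0,0]],[[0.4,-0.248,0],[0,0,0]],[[0.5,-0.31,0],[0,0,0]],[[0.6,-0.372,0],[0,0,0]],[[0.7,-0.434,0],[0,0,0]],[[0.8,-0.496,0],[0,0,0]],[[0.9,-0.558,0],[0,0,0]],[[1,-0.62,0],[0,0,0]]]' 0 30 | tail -3; done
python3 -m inch '[[[0.1,-0.06,0.1],[0,0,0.08]],[[0.2,-0.12,0.2],[0,0,0.16]],[[0.3,-0.18,0.3],[0,0,0.24]],[[0.4,-0.24,0.4],[0,0,0.32]],[[0.5,-0.3,0.5],[0,0,0.4]],[[0.6,-0.36,0.6],[0,0,0.48]],[[0.7,-0.42,0.7],[0,0,0.56]],[[0.8,-0.48,0.8],[0,0,0.64]],[[0.9,-0.54,0.9],[0,0,0.72]],[[0.95,-0.59,1],[0,0,0.79]]]'
python3 - <<'E'
from h import *
o=manip.get_obs();im=manip.camera('wrist')[:,:,::-1].copy()
M=R.from_quat(o['ee_rot']).as_matrix();print(o['clock'],o['position'],np.arctan2(M[1,0],M[0,0]),o['ft_force'])
print('to plunger (tool)',M.T@(np.array([.6747,.0467,.084])-o['position'])/.08)
cv2.imwrite('pics/w1.png',im)
c=(.513,.0798);print(proj('wrist',[tab(c,-.2017,.165,0,.084),tab(c,-.2017,.145,.027,.106),tab(c,-.2017,.185,.027,.106),tab(c,-.2017,.145,-.027,.106),tab(c,-.2017,.185,-.027,.106)],o))
E
```

```text
ft_force: [1.0, -0.1, -0.2]
grip_width: -0.0
grasp_force: 0.0
ft_force: [1.1, 0.2, -0.0]
grip_width: 0.002
grasp_force: 0.0
ft_force: [0.1, 0.6, -0.9]
grip_width: -0.002
grasp_force: 0.0
ft_force: [-0.4, -0.1, -0.3]
grip_width: 0.0
grasp_force: 0.0
ft_force: [0.4, -0.2, -0.0]
grip_width: -0.002
grasp_force: 0.0
ft_force: [0.6, 1.0, 1.1]
grip_width: -0.0
grasp_force: 0.0
ft_force: [-0.3, -0.9, -0.0]
grip_width: -0.001
grasp_force: 0.0
clock: 8.1
position: [0.6754, 0.0477, 0.1508]
ee_rot: [0.995, -0.103, -0.0, -0.0]
ft_force: [0.3, 0.5, 0.3]
grip_width: 0.003
grasp_force: 0.0
8.1 [0.67541281 0.04770554 0.15078156] -0.20572744351161376 [0.31474238 0.4699563  0.2837693 ]
to plunger (tool) [-0.0061142   0.01425816  0.83476752]
[[323.26647656 260.84647539]
 [271.54867698 312.60059179]
 [268.11254613 239.77680267]
 [375.56036257 312.3858661 ]
 [379.00266368 239.52196172]]
```

View pics/w1.png

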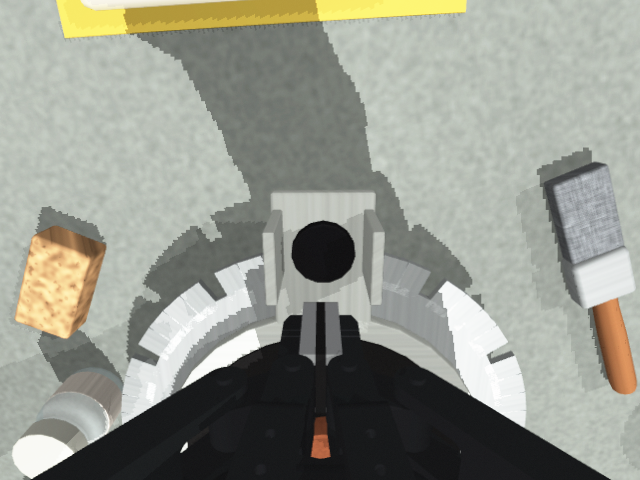

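The head appears at (323,252) against a predicted (323,261), so it is a few mm further out and well aligned tangentially. I press now.

```bash
python3 -m inch '[[[0.02,0.01,0.15],[0,0,0]],[[0.03,0.01,0.3],[0,0,0]],[[0.03,0.01,0.45],[0,0,0]],[[0.03,0.01,0.6],[0,0,0]],[[0.03,0.01,0.75],[0,0,0]],[[0.03,0.01,0.85],[0,0,0]],[[0.03,0.01,0.92],[0,0,0]],[[0.03,0.01,0.96],[0,0,0]],[[0.03,0.01,0.96],[0,0,0]],[[0.03,0.01,0.96],[0,0,0]]]'
python3 - <<'E'
from h import *
o=manip.get_obs();M=R.from_quat(o['ee_rot']).as_matrix();p0=o['position']
c=np.array((.514,.0795))
print(o['position'],o['ft_force'],np.hypot(*(p0[:2]-c)),np.arctan2(*(p0[:2]-c)[::-1]))
# arc rows: steps of angle, finger at constant radius .166, tool yaw = finger angle
a0=-.2017
for ang in np.arange(.04,.68,.04):
    P=np.r_[c+.167*np.array([np.cos(a0+ang),np.sin(a0+ang)]),p0[2]]
    print(round(ang,2),np.round(M.T@(P-p0)/.08,3)[:2],'rot',round(-ang/(np.pi/4),3))
E
```

```text
clock: 9.15
position: [0.6769, 0.0455, 0.0752]
ee_rot: [0.995, -0.102, -0.0, 0.0]
ft_force: [-5.9, 0.3, 7.5]
grip_width: 0.001
grasp_force: 3.9
[0.67688466 0.04549274 0.07520234] [-5.89710362  0.27218408  7.4828448 ] 0.1663968335226128 -0.20582459701392683
0.04 [ 0.006 -0.092] rot -0.051
0.08 [ 0.001 -0.175] rot -0.102
0.12 [-0.008 -0.258] rot -0.153
0.16 [-0.02  -0.341] rot -0.204
0.2 [-0.035 -0.423] rot -0.255
0.24 [-0.053 -0.505] rot -0.306
0.28 [-0.075 -0.585] rot -0.357
0.32 [-0.1   -0.665] rot -0.407
0.36 [-0.128 -0.744] rot -0.458
0.4 [-0.159 -0.821] rot -0.509
0.44 [-0.193 -0.897] rot -0.56
0.48 [-0.23  -0.972] rot -0.611
0.52 [-0.27  -1.045] rot -0.662
0.56 [-0.313 -1.117] rot -0.713
0.6 [-0.359 -1.187] rot -0.764
0.64 [-0.408 -1.255] rot -0.815
```

```bash
python3 -m inch '[[[0,-0.01,0.02],[0,0,0]],[[0,-0.01,0.03],[0,0,0]],[[0.006,-0.092,0.03],[0,0,-0.051]],[[0.001,-0.175,0.03],[0,0,-0.102]],[[-0.008,-0.258,0.03],[0,0,-0.153]],[[-0.02,-0.341,0.03],[0,0,-0.204]],[[-0.035,-0.423,0.03],[0,0,-0.255]],[[-0.053,-0.505,0.03],[0,0,-0.306]],[[-0.075,-0.585,0.03],[0,0,-0.357]],[[-0.075,-0.585,0.03],[0,0,-0.357]]]'
python3 - <<'E'
from h import *
o=manip.get_obs();p=o['position'];c=np.array((.514,.0795));M=R.from_quat(o['ee_rot']).as_matrix()
print(np.hypot(*(p[:2]-c)),np.arctan2(*(p[:2]-c)[::-1])+.2017,np.arctan2(M[1,0],M[0,0])+.2017)
im=manip.camera('wrist')[:,:,::-1];cv2.imwrite('pics/w2.png',im)
E
```

```text
clock: 10.15
position: [0.6808, 0.0938, 0.0733]
ee_rot: [0.999, 0.04, 0.0, -0.0]
ft_force: [-5.2, 1.0, 8.9]
grip_width: -0.0
grasp_force: 4.3
0.1674073704061318 0.28713318956334644 0.2811540347591236
```

View pics/w2.png

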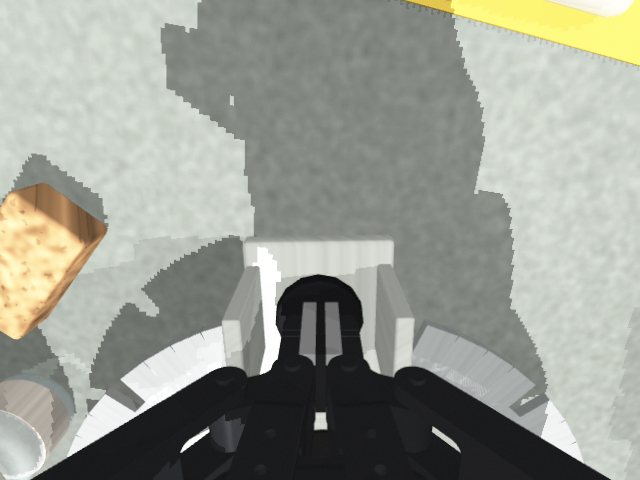

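The plunger head is carried centred under the fingertip by friction: head at (319,310), cheeks evenly spaced either side, table about 0.28. I'll go on to about 0.43, lift to let the plunger rub, then push the cheek into the notch.

```bash
cat > rows.py <<'E'
from h import *
import sys
o=manip.get_obs();p=o['position'];c=np.array((.514,.0795));M=R.from_quat(o['ee_rot']).as_matrix()
a=np.arctan2(*(p[:2]-c)[::-1])+.2017;y=np.arctan2(M[1,0],M[0,0])+.2017
print(o['clock'],p,o['ft_force'],'ang',a,'yaw',y)
for ang in map(float,sys.argv[1:]):
    P=np.r_[c+.167*np.array([np.cos(ang-.2017),np.sin(ang-.2017)]),p[2]]
    print(ang,np.round(M.T@(P-p)/.08,3)[:2],'rot',round(-(ang-y)/(np.pi/4),3))
E
python3 rows.py .32 .36 .40 .43
```

```text
10.2 [0.68078573 0.09362172 0.07333096] [-4.40422785  0.90385754  8.70111096] ang 0.28616834064781954 yaw 0.2798987322962286
0.32 [-0.006 -0.071] rot -0.051
0.36 [-0.011 -0.154] rot -0.102
0.4 [-0.02  -0.237] rot -0.153
0.43 [-0.028 -0.299] rot -0.191
```

```bash
python3 -m inch '[[[-0.003,-0.035,0],[0,0,-0.025]],[[-0.006,-0.071,0],[0,0,-0.051]],[[-0.008,-0.11,0],[0,0,-0.076]],[[-0.011,-0.154,0],[0,0,-0.102]],[[-0.015,-0.195,0],[0,0,-0.127]],[[-0.02,-0.237,0],[0,0,-0.153]],[[-0.028,-0.299,0],[0,0,-0.191]],[[-0.028,-0.299,-0.1],[0,0,-0.191]],[[-0.028,-0.299,-0.2],[0,0,-0.191]],[[-0.028,-0.299,-0.2],[0,0,-0.191]]]'
python3 rows.py .46 .48 .5 .52 .54 .56 .58 .6
```

```text
clock: 11.2
position: [0.6774, 0.1161, 0.0894]
ee_rot: [0.994, 0.113, 0.001, -0.0]
ft_force: [0.8, -0.3, 0.3]
grip_width: -0.002
grasp_force: 0.0
11.2 [0.67738686 0.11614784 0.08943418] [ 0.83471026 -0.25156583  0.34013797] ang 0.42234905637116554 yaw 0.4281021053940912
0.46 [-0.007 -0.079] rot -0.041
0.48 [-0.008 -0.12 ] rot -0.066
0.5 [-0.011 -0.162] rot -0.092
0.52 [-0.014 -0.204] rot -0.117
0.54 [-0.019 -0.245] rot -0.142
0.56 [-0.024 -0.287] rot -0.168
0.58 [-0.03  -0.328] rot -0.193
0.6 [-0.036 -0.369] rot -0.219
```

```bash
python3 -m inch '[[[-0.007,-0.08,0],[0,0,-0.041]],[[-0.008,-0.12,0],[0,0,-0.066]],[[-0.01,-0.14,0],[0,0,-0.08]],[[-0.011,-0.16,0],[0,0,-0.092]],[[-0.013,-0.18,0],[0,0,-0.105]],[[-0.014,-0.2,0],[0,0,-0.117]],[[-0.017,-0.22,0],[0,0,-0.13]],[[-0.019,-0.24,0],[0,0,-0.142]],[[-0.021,-0.26,0],[0,0,-0.155]],[[-0.022,-0.275,0],[0,0,-0.16]]]'
python3 rows.py .56 .57 .58 .59 .6
```

```text
clock: 12.2
position: [0.6697, 0.1371, 0.088]
ee_rot: [0.984, 0.176, -0.0, 0.0]
ft_force: [0.1, -4.7, -1.9]
grip_width: -0.005
grasp_force: 2.0
12.2 [0.66968508 0.13708348 0.08798672] [ 0.09911038 -4.69036523 -1.94842123] ang 0.5559669547127988 yaw 0.554785659997335
0.56 [ 0.013 -0.008] rot -0.007
0.57 [ 0.012 -0.029] rot -0.019
0.58 [ 0.012 -0.05 ] rot -0.032
0.59 [ 0.011 -0.071] rot -0.045
0.6 [ 0.01  -0.092] rot -0.058
```

```bash
python3 -m inch '[[[0,-0.006,0],[0,0,-0.004]],[[0,-0.012,0],[0,0,-0.008]],[[0,-0.018,0],[0,0,-0.012]],[[0,-0.024,0],[0,0,-0.016]],[[0,-0.03,0],[0,0,-0.02]],[[0,-0.036,0],[0,0,-0.024]],[[0,-0.042,0],[0,0,-0.028]],[[0,-0.048,0],[0,0,-0.032]],[[0,-0.054,0],[0,0,-0.036]],[[0,-0.054,0],[0,0,-0.036]]]'
python3 - <<'E'
from h import *
im=manip.camera('wrist')[:,:,::-1];cv2.imwrite('pics/w3.png',im)
E
python3 rows.py
```

```text
clock: 13.2
position: [0.6686, 0.1414, 0.0883]
ee_rot: [0.982, 0.189, 0.0, -0.0]
ft_force: [0.9, -1.6, 0.8]
grip_width: 0.001
grasp_force: 0.5
13.25 [0.6686142  0.14137288 0.08830129] [ 0.86699629 -0.22554477  0.27282716] ang 0.5823580100556792 yaw 0.5825341738466255
```

View pics/w3.png

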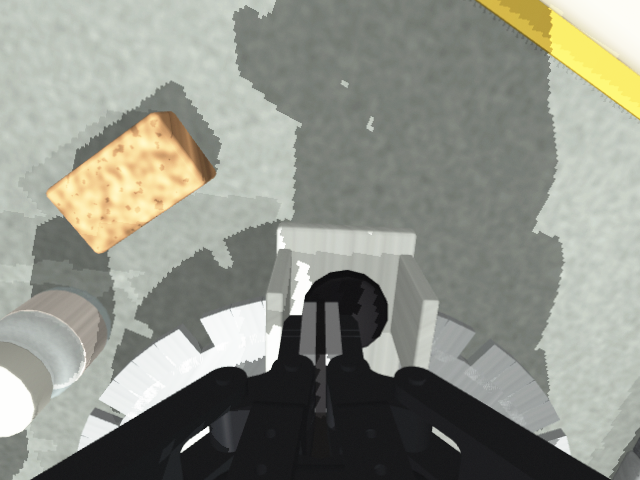

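The head is at about (346,310) with the fingertip against the left cheek. I'll estimate the table angle from it.

```bash
cat > ang.py <<'E'
from h import *
import sys
o=manip.get_obs();c=np.array((.514,.0795))
for z in(.078,.084):
    P=plane('wrist',(float(sys.argv[1]),float(sys.argv[2])),z,o);d=P[:2]-c;print(z,P,np.hypot(*d),np.arctan2(d[1],d[0])+.2017)
E
python3 ang.py 346 310
```

```text
0.078 [0.6727846  0.13174368 0.078     ] 0.1671584640269445 0.5195656737607677
0.084 [0.67568423 0.1333686  0.084     ] 0.17042187334923822 0.5233050180225942
```

Estimated at 0.52. A gentle further push tests the lock: force should rise if it is locked.

```bash
python3 -m inch '[[[0,-0.004,0],[0,0,0]],[[0,-0.008,0],[0,0,0]],[[0,-0.012,0],[0,0,0]],[[0,-0.016,0],[0,0,0]],[[0,-0.02,0],[0,0,0]],[[0,-0.024,0],[0,0,0]],[[0,-0.028,0],[0,0,0]],[[0,-0.032,0],[0,0,0]],[[0,-0.036,0],[0,0,0]],[[0,-0.036,0],[0,0,0]]]'
python3 rows.py
python3 - <<'E'
from h import *
a=plane
im=cv2.imread('pics/w1.png')
from types import SimpleNamespace
o={'position':np.array([0.67541281,0.04770554,0.15078156]),'ee_rot':R.from_euler('z',-.2057).as_quat()}
o['ee_rot']=(R.from_euler('z',-.2057)*R.from_euler('x',np.pi)).as_quat()
print(plane('wrist',(323,252),.084,o),np.hypot(*(plane('wrist',(323,252),.084,o)[:2]-[.514,.0795])))
E
```

```text
clock: 14.25
position: [0.6678, 0.1429, 0.0881]
ee_rot: [0.982, 0.189, 0.0, 0.001]
ft_force: [2.7, -4.6, 1.5]
grip_width: 0.003
grasp_force: 2.8
14.25 [0.66777739 0.14286216 0.08814799] [ 2.66091091 -4.63396236  1.48996102] ang 0.5925408619180133 yaw 0.581553527976808
[0.6801595  0.04558265 0.084     ] 0.16958586819851465
```

```bash
python3 -m inch '[[[0,-0.004,0],[0,0,0]],[[0,-0.008,0],[0,0,0]],[[0,-0.012,0],[0,0,0]],[[0,-0.016,0],[0,0,0]],[[0,-0.02,0],[0,0,0]],[[0,-0.02,0],[0,0,0]],[[0,-0.02,0],[0,0,0]],[[0,-0.02,0],[0,0,0]],[[0,-0.02,0],[0,0,0]],[[0,-0.02,0],[0,0,0]]]'
python3 rows.py
```

```text
clock: 15.25
position: [0.6677, 0.143, 0.0882]
ee_rot: [0.982, 0.188, 0.0, 0.001]
ft_force: [3.0, -8.1, 0.8]
grip_width: -0.003
grasp_force: 4.3
15.25 [0.66767325 0.14302092 0.08818111] [ 2.96544456 -8.08272999  0.80262576] ang 0.5936621969087759 yaw 0.5803867310706203
```

The finger stopped dead while force rose to 8.6 N, so the table is locked. I back off and lift out.

```bash
python3 -m inch '[[[0,0.05,0],[0,0,0]],[[0,0.1,0],[0,0,0]],[[0,0.13,0],[0,0,0]],[[0,0.13,-0.1],[0,0,0]],[[0,0.13,-0.25],[0,0,0]],[[0,0.13,-0.4],[0,0,0]],[[0,0.13,-0.55],[0,0,0]],[[0,0.13,-0.7],[0,0,0]],[[0,0.13,-0.85],[0,0,0]],[[0,0.13,-1],[0,0,0]]]'
python3 - <<'E'
from h import *
a=manip.camera('wrist')[:,:,::-1];s=manip.camera('side')[190:330,200:390,::-1]
cv2.imwrite('pics/w4.png',a);cv2.imwrite('pics/s4.png',cv2.resize(s,None,fx=4,fy=4,interpolation=2))
E
```

```text
clock: 16.25
position: [0.6707, 0.1357, 0.1693]
ee_rot: [0.982, 0.189, 0.0, 0.0]
ft_force: [-0.1, -0.4, -0.1]
grip_width: -0.002
grasp_force: 0.0
```

View pics/w4.png

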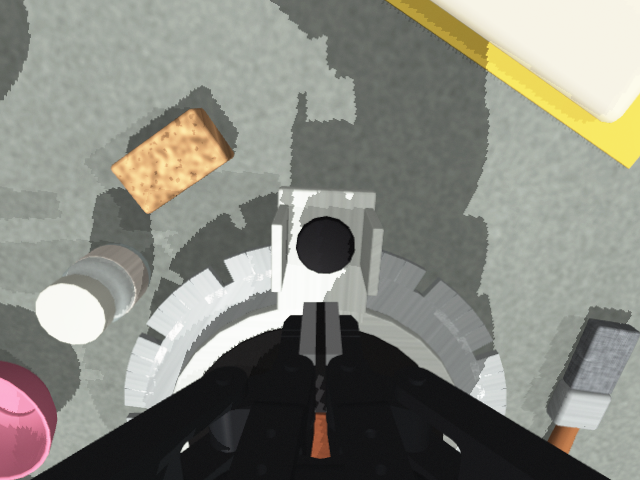

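View pics/s4.png

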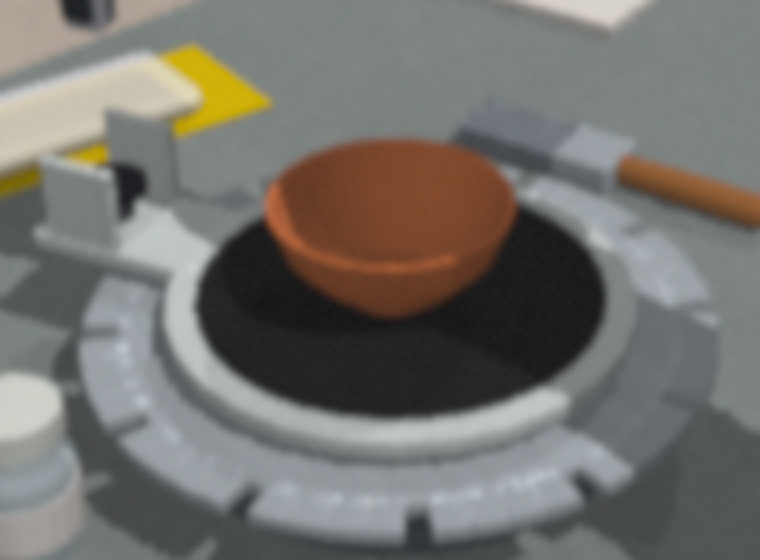

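The wrist view shows the head at (326,245), centred between the cheeks with the fingers clear. The side view shows the plunger up and the bowl upright near the centre. I check the angle and hand in.

```bash
python3 ang.py 326 245; python3 -c "from workcell import manip;print(manip.hand_in())"
```

```text
0.078 [0.67296619 0.13313401 0.078     ] 0.16777024906593313 0.5270994031385385
0.084 [0.67491092 0.13401464 0.084     ] 0.16989458491490966 0.528351395152906
the job is handed in; nothing more can be done
None
```

I handed in the job with the table in the next notch, measured at about 0.528 rad. It held against an 8.6 N push, the plunger looks fully up, the bowl is still upright near the centre, and the fingers are clear of everything. The hand-in returned no verdict.

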